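# Clamp the rod rest on a glassworker's bench

## Task

Set up the rod rest on the glass bench, using fingertips only and gripping or lifting nothing: first push its slotted bar by the upright cradle at its end until the bar is fully home against the stop block. Then do up the loose wing nut on the rod rest clockwise (seen from above) with several separate fingertip strokes on its wings, taking the finger off the wings between strokes, until it comes up against its stop, and leave the bar home. Leave the cold torch, with the similar wing nut on its foot, and all the things lying about where they are.

Things in the scene. Friction and masses are not known exactly. Their poses are not given: they have to be found in the camera images.
- rod_rest: rod rest, fixed to the bench: dark steel base plate 100 mm (its x) by 250 mm (its y, -145 to +105), 12 mm thick; a slotted aluminium bar (40 mm wide, top 20 mm above the bench) slides along its y between guide strips (tops 22 mm above the bench, outer faces at x = +-30). Turned by up to 25 degrees. Origin on the wing nut's stud axis at bench level, z up
- stop_face (a point): middle of the bar-side face of the rod rest's stop block, a 70 mm wide, 20 mm thick dark steel block, top 42 mm above the bench, at the rest's -y end. This point is 125 mm from the stud axis along the rest's -y, 27 mm above the bench
- rest_bar (a joint): slide of the rod rest's bar, m: grows as the bar is pushed towards the rest's -y, 0.050 when its end is against the stop block; it starts at 0 to 0.022, takes about 2 N to slide and stays where it is left
- bar_push (a point): middle of the outer (+y) face of the cradle, the upright plate at the bar's +y end: 50 mm wide, 12 mm thick, top 44 mm above the bench, plus two prongs beside a notch up to 56 mm. The point is 38 mm above the bench, moves with the bar, and lies 170 mm minus the bar's slide value from the stud axis along the rest's +y. Push towards the rest's -y. Axes as the rest's
- rest_nut (a joint): turn of the rod rest's wing nut about the stud, rad: grows clockwise seen from above. At 0 the wings lie along the rest's x, so one wing points to the rest's yaw minus this value, the other opposite. It starts at 0 to 0.8 and comes up against a stop, done up, at 4.60. Loose: about 0.03 N m turns it, and it stays where it is left
- rest_wing_a (a point): centre of one wing of the rod rest's brass wing nut: upright round lobe 26 mm across, 6 mm thick, 26 to 52 mm above the bench, reaching from 10 to 36 mm from the stud axis. The point lies 23 mm from the axis, 39 mm above the bench, and turns with the nut; its x is along the wings (outward here), y across their faces
- nut_hub (a point): on the stud axis at the top of the nut's hub, 36 mm above the bench. The hub is a cone of radius 13 mm at most, on a washer flange of radius 17 mm, 20 to 23 mm above the bench; the stud ends 48 mm above the bench
- rest_wing_b (a point): centre of the opposite wing, same shape and height, 23 mm from the axis on the other side
- torch: cold bench torch on the right: foot plate 110 x 150 mm, brass barrel 115 mm above the bench, small flat plate on top 160 mm high; fixed. Origin at the centre of the foot's underside. A bystander
- torch_wing_tip (a point): outer end of one wing of the similar wing nut on the torch's foot, not to be turned
- steel_cup: small open steel cup, 50 mm across and 50 mm high, standing near the far side of the rod rest; origin at the centre of its underside; a bystander
- brass_mould: square hollow brass mould block, 44 x 44 x 40 mm, near the far side of the rod rest towards its stop block; origin at the centre of its underside; a bystander
- tweezers: flat steel tweezers, 150 mm long, 10 mm high, lying on the near side of the rod rest; origin under their middle; a bystander
- marver_paddle: black paddle blade with wooden handle, 240 mm long, 20 mm high, lying to the left; origin under its middle; a bystander
- glass_blank: amber glass bar, 120 x 20 x 20 mm, lying left of the rod rest towards the back; origin at the centre of its underside; a bystander
- reamer: screwdriver-like reamer lying far to the left; origin under it, long axis along its x; a bystander
- glass_shears: steel scissors-like shears with two loops, 190 mm long, 10 mm high, lying to the right close to the robot; origin under their middle; a bystander

How it is judged (in metres and radians):
On the way, in this order (a step that is already met when the one before it is completed fails the run):
1. the bar is pushed home against the stop block while the nut is still loose (turned less than 1.2 rad) (value of joint rest_bar above 0.046 m and value of joint rest_nut below 1.2 rad), for 0.1 s.
2. the nut is part done up (between 1.25 and 4.1 rad) and the fingers are off its wings, between two strokes (value of joint rest_nut between 1.25 and 4.1 rad and contact force between the fingers and rest_nut below 0.1 N), for 0.25 s.
3. the nut is done up against its stop (value of joint rest_nut above 4.45 rad), for 0.1 s.
At the end, for the whole second after the job is handed in: the bar is within 4 mm of its stop (slide above 0.046), the rod rest's wing nut is turned to within 0.15 rad of its stop (above 4.45), both at rest and the fingers off the wings (value of joint rest_bar above 0.046 m and value of joint rest_nut above 4.45 rad and contact force between the fingers and rest_nut below 0.1 N and velocity of joint rest_nut between -0.05 and 0.05 rad/s and velocity of joint rest_bar between -0.005 and 0.005 m/s); the robot touches nothing.
It fails at once if a wing is pinched: both flat faces of one wing lobe (rest_nut_c1 and c2 are the two faces of one wing, c5 and c6 of the other) are pressed by the fingers at once (over 1.5 N) ((contact force between the fingers and rest_nut_c1 above 1.5 N and contact force between the fingers and rest_nut_c2 above 1.5 N) or (contact force between the fingers and rest_nut_c5 above 1.5 N and contact force between the fingers and rest_nut_c6 above 1.5 N)).
It fails at once if the torch's own wing nut is turned (its wing tip moves over 8 mm) (distance of torch_wing_tip from where it was at the start of the episode above 0.008 m).
It fails at once if one of the loose things lying about is moved over 25 mm or lifted (distance of any of steel_cup, brass_mould, tweezers, marver_paddle, glass_blank, reamer, glass_shears from where it was at the start of the episode above 0.025 m).
It also fails if it takes over 70 s, if anything falls off the work surface, if the arm or the gripper's body presses on something with over 40 N, if the wrist force passes 120 N, or if a joint passes its speed limit or range.

## Robot

A 6-joint arm with a two-finger parallel gripper is mounted at the origin on the work surface. World frame = base frame: x ahead of the robot, y to its left, z up, the work surface at z = 0. Lengths are in mm, angles in rad, forces in N, time in s.
With the tool pointing down it reaches from about 350 to 850 mm from the base axis. Payload 8.1 kg.
Tool frame: the origin (TCP) lies midway between the tips of the shut fingers; the grasp point (between the pads) lies bot.grip_depth behind it (bot.grip_depth is the distance from the TCP to the grasp point, in mm); z points along the fingers, y is the line along which they close (so a half turn about z gives the same grasp; the last joint's range is limited). The gripper opens to 93 mm and grips with 3 to 60 N. Pads are 15 mm wide; open, the fingers measure 128 mm over their backs; the gripper's body (75 mm by 188 mm) begins 65 mm behind the grasp point.
Start: joints at [-1.306, 0.13, 1.488, -0, 1.523, -0.085], TCP at [205.646, -563.662, 218.635] pointing down, gripper open.
Joint ranges: [-2.96, 2.96], [-0.89, 2.26], [0.02, 2.5], [-1.34, 4.48], [0, 2.73], [-2.66, 2.66]. Speed limits (rad/s): [2.39, 2.39, 2.79, 3.14, 3.14, 3.14].

## Interface

Orientations are given as a rotation vector (axis times angle).
In Python, from cell import bot gives the robot as it stands. The module is installed in compiled form; this text tells all that it offers.
- The arm moves only by the tool step_arm, never from a script. Its arguments are lists of equal length, an entry for each row: "fingers": the finger opening in m, from 0 to 0.093; "delta_pos": the shift along the tool's x, y, z in m, a list of three; "twist": the turn, a rotation vector about the tool's x, y, z in rad, a list of three. In form: {"fingers": [fingers, ...], "delta_pos": [[x, y, z], ...], "twist": [[ax, ay, az], ...]}. A call has 1 to 10 rows; each row is the pose to reach, as a shift and turn from the pose commanded when the call began, along the tool's axes at that moment; what a row does not reach only later rows make up. A row lasts 1/12 s, in which the tool goes at most 41.7 mm and 7.16 degrees, less where a joint would pass 70% of its speed; a pose out of reach is approached as far as the arm can. A call with a gripper value outside its range is refused whole. The fingers move at their own pace and stop on an object; "force" is the grip in N (left out, the last holds). Time passes only in rows, so rows that repeat a pose let the fingers close. It gives the time, the measured TCP pose, the force, the opening and the grip force at its end, in the units of the state.
- bot.get_state(): the state, without advancing time (a new reading comes with each control period).
- bot.read_camera(name): name is "scene" or "top" or "wrist"; returns a dict with "frame" (400x640x3 uint8, blue, green, red), "camera_matrix" (3x3 intrinsics, pixels), "rvec" (rotation vector, rad) and "tvec" (3), from world to camera coordinates, as OpenCV has them; the wrist camera has in their place "mount" (4x4, takes a point from camera to tool coordinates, whose origin is the TCP and whose axes are the flange's). Camera axes: x right, y down, z forward; pixel columns grow to the right and rows downward; lengths in mm; the calibration is good to about 2 mm. The wrist camera is an equidistant fisheye: a pixel r from the principal point sees the ray r / f radians off the axis. A picture is of the moment at which its call begins: read the wrist's pose just before it. There is no depth.
- bot.close_job(): hands the job in; it is judged then, once.
The state is a dict: "time_s": time; "qpos": joint angles; "qd": joint speeds; "joint_torque": joint torques, N m; "ee_pos": TCP position; "tool_rot": TCP orientation; "force": force on the tool from outside, world axes, zero at the start; "moment": the same for the moment, N m; "width": finger opening in mm; "grasp_force": force on a finger pad.
Only numpy, scipy, OpenCV 4.12 (cv2) and the standard library are available. Lean on these libraries where they do the work, as an engineer would, in place of code of your own. Each camera call takes 0.05 s, during which the arm holds its last target. There are 200 camera calls.

## Working session

There is one attempt and no reset: what is moved stays moved. The work goes in short steps, Python scripts to look and compute and a tool call to move; the robot and the scene stay as the last step left them, time stands still between calls to the robot, and variables do not carry over. Pictures are saved under pics/ and viewed, at most 10 in all, crops included, and the job is handed in when it is done.

Besides the shell and the picture viewer there is one more tool, called after "Call:" in YAML: its name, and indented under it one key for each argument. step_arm: Moves the arm, as the interface text tells. Its arguments: {"type":"object","properties":{"fingers":{"type":"array"},"delta_pos":{"type":"array"},"twist":{"type":"array"},"force":{"type":"number"}},"required":["fingers","delta_pos","twist"]}

```bash
mkdir -p pics; python3 - <<'E'
from cell import bot
import cv2,pickle,numpy as np
d={n:bot.read_camera(n) for n in("scene","top")}
pickle.dump(d,open('cams.pkl','wb'))
for n in d: cv2.imwrite(f'pics/{n}0.png',d[n]['frame']); print(n,d[n]['camera_matrix'].tolist(),d[n]['rvec'],d[n]['tvec'])
s=bot.get_state();print(s,bot.grip_depth)
E
```

```text
scene [[454.991635726731, 0.0, 318.7077425078222], [0.0, 454.991635726731, 200.4878378404231], [0.0, 0.0, 1.0]] [ 2.1494688   0.79958897 -0.38333829] [-462.17227093 -176.7177344  1592.07135798]
top [[385.34633244240734, 0.0, 319.06768340077565], [0.0, 385.34633244240734, 196.1577339007194], [0.0, 0.0, 1.0]] [ 2.14358483 -2.10943389  0.18542809] [  49.0988811   556.73566541 1193.6269426 ]
{'time_s': 0.1, 'qpos': array([-1.30641600e+00,  1.31070081e-01,  1.48911959e+00, -1.19811248e-05,
        1.52302872e+00, -8.54054801e-02]), 'qd': array([ 1.00793414e-03, -6.03353618e-04, -2.87202080e-03, -1.64374004e-04,
       -6.28213086e-04, -2.77270325e-05]), 'joint_torque': array([ 1.80494451e-03, -5.61337924e+01, -4.93095446e+01,  7.70460838e-02,
        2.91342137e-02, -7.80715004e-05]), 'ee_pos': array([ 205.50034997, -563.17789904,  217.72954715]), 'tool_rot': array([-3.09207458e+00, -5.46364859e-01,  2.46814095e-04]), 'force': array([ 0.58953559,  0.29788903, -0.11135387]), 'moment': array([-0.01648105,  0.01115793, -0.03334108]), 'grasp_force': 0.0, 'width': 92.78550751781135} 18.8
```

View pics/top0.png

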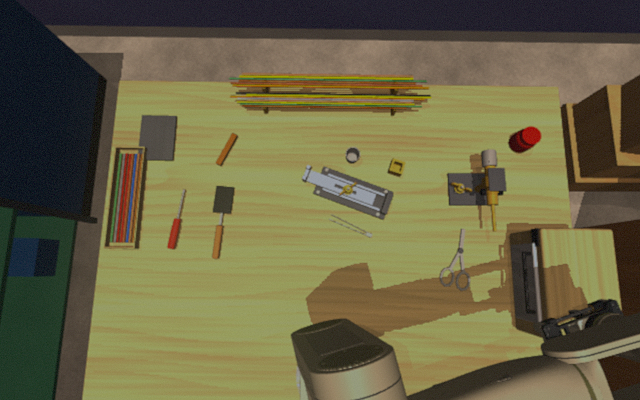

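View pics/scene0.png

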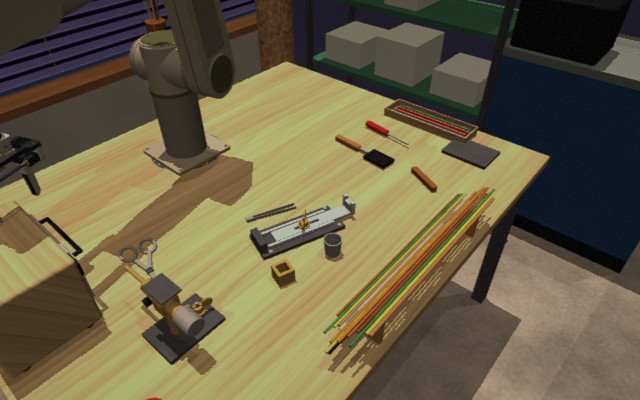

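The top view shows the rest around (347,190), with the cradle at the left (307,175) and the stop at the right (380,207). The cup is at (352,155), the mould at (397,167) and the tweezers at (350,225).

```bash
cat > h.py <<'E'
import cv2,numpy as np
def ray(c,uv,z):
    R=cv2.Rodrigues(np.array(c['rvec']))[0];t=np.array(c['tvec']).ravel()
    d=R.T@np.linalg.inv(c['camera_matrix'])@np.array([*uv,1.]);o=-R.T@t
    return o+d*(z-o[2])/d[2]
def proj(c,P):
    return cv2.projectPoints(np.array(P,float).reshape(-1,1,3),np.array(c['rvec']),np.array(c['tvec']),np.array(c['camera_matrix']),None)[0].reshape(-1,2)
E
python3 - <<'E'
import pickle,cv2,numpy as np
from h import *
d=pickle.load(open('cams.pkl','rb'))
for n,(x0,y0,w,h) in dict(top=(290,135,130,110),scene=(235,185,130,105)).items():
    f=d[n]['frame']; c=f[y0:y0+h,x0:x0+w]
    g=cv2.resize(c,None,fx=5,fy=5,interpolation=cv2.INTER_CUBIC)
    for k in range(0,w,10): cv2.putText(g,str(x0+k),(k*5,8),0,.3,(0,0,255),1); cv2.line(g,(k*5,10),(k*5,15),(0,0,255))
    for k in range(0,h,10): cv2.putText(g,str(y0+k),(0,k*5+4),0,.3,(0,0,255),1)
    cv2.imwrite(f'pics/{n}c.png',g)
c=d['top']
for nm,uv,z in [('nut',(347,189),39),('stopface',(378,202),42),('cradle',(308,175),44),('cup',(352,155),50),('mould',(397,167),40)]: print(nm,ray(c,uv,z).round(1))
E
```

```text
nut [583.  -32.7  39. ]
stopface [ 541.1 -133.    42. ]
cradle [626.7  95.4  44. ]
cup [695. -48.  50.]
mould [ 659.3 -197.1   40. ]
```

View pics/topc.png

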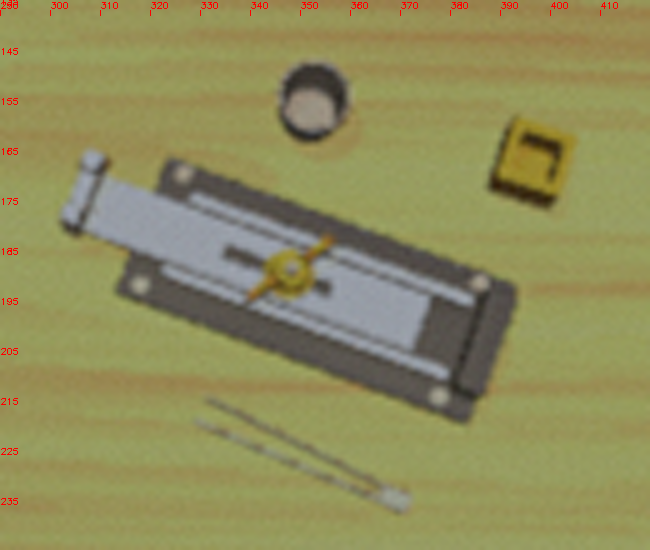

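The crop shows the nut centre at (348.2,189.2), wing tips at (355.6,183) and (340,194.4), and the base corners clear. The wings lie along the up-right/down-left diagonal, nearly across the bar.

```bash
python3 - <<'E'
import pickle,cv2,numpy as np
from h import *
d=pickle.load(open('cams.pkl','rb'));c=d['top']
f=lambda X,Y,z:ray(c,(290+X/5-.4,135+Y/5-.4),z)
UL,LL,UR,LR=[f(*p,12) for p in((172,157),(118,292),(517,286),(468,423))]
ey=(UL+LL-UR-LR)[:2];ex=(UL+UR-LL-LR)[:2]
print(np.linalg.norm(ey)/2,np.linalg.norm(ex)/2,'yaw',np.arctan2(ex[1],ex[0]),np.arctan2(-ey[0],ey[1]))
yaw=np.arctan2(-ey[0],ey[1]); u=np.array([-np.sin(yaw),np.cos(yaw)])
print('origin from plate',(UL+LL+UR+LR)[:2]/4+20*u, 'nut',f(291,271,40))
a,b=f(328,240,42),f(250,297,42);print('wings',a,b,(a+b)/2,'ang',np.arctan2(*(a-b)[1::-1]),np.linalg.norm(a-b))
print('cradle top outer',f(66,228,56),f(92,152,56)); print('bar end',f(423,323,20))
o=(UL+LL+UR+LR)[:2]/4+20*u
for nm,p in dict(cr=(f(66,228,56)+f(92,152,56))/2,end=f(423,323,20),cup=f(315,100,50),mould=f(533,160,40),tw1=f(205,400,5),tw2=f(405,500,5)).items():
  r=p[:2]-o;print(nm,p.round(0),'rest frame',r@[np.cos(yaw),np.sin(yaw)],r@u)
E
```

```text
246.4126683619788 98.89035516867743 yaw -0.3536938934115236 -0.3500182146476556
origin from plate [584.25469929 -36.33029894] nut [583.4919976  -35.25148692  40.        ]
wings [604.12310844 -59.21357038  42.        ] [565.44033277  -8.52497439  42.        ] [584.7817206  -33.86927238  42.        ] ang -0.9189350237341929 63.76277046200835
cradle top outer [606.34486713 111.46181801  56.        ] [657.28416351  95.72662052  56.        ]
bar end [ 553.8980222  -123.83145385   20.        ]
cr [632. 104.  56.] rest frame -3.3061083030192653 147.74937070470705
end [ 554. -124.   20.] rest frame 1.4894068270777894 -92.60540816873952
cup [696. -50.  50.] rest frame 110.04054401816119 25.64398244281264
mould [ 661. -194.   40.] rest frame 125.96577197211754 -122.38901366760419
tw1 [502.  19.   5.] rest frame -95.88013600834941 23.933505700733416
tw2 [ 438. -113.    5.] rest frame -110.77661158258758 -122.10658201670287
```

```bash
cat >> h.py <<'E'
YAW=-0.35;O=np.array([583.8,-35.5])
def w(x,y): # rest frame -> world
    c,s=np.cos(YAW),np.sin(YAW);return O+np.array([c*x-s*y,s*x+c*y])
def pose():
    from cell import bot
    s=bot.get_state();R=cv2.Rodrigues(np.array(s['tool_rot']))[0]
    print('t',round(s['time_s'],2),'ee',s['ee_pos'].round(1),'h',round(np.arctan2(R[1,0],R[0,0]),3),'q6',s['qpos'][5].round(2),'F',s['force'].round(1),'w',round(s['width'],1),'q',s['qpos'].round(2))
    return np.array(s['ee_pos']),R
def rows(wps):
    """wps: (x,y,z,h) world; prints shifts (m) and tool-z turns from the present pose"""
    p,R=pose();h=np.arctan2(R[1,0],R[0,0])
    dp=[];tw=[]
    for x,y,z,hh in wps:
        dp.append((R.T@(np.array([x,y,z])-p)/1000).round(4).tolist());tw.append([0,0,round((h-hh+np.pi)%(2*np.pi)-np.pi,3)])
    print(dp);print(tw)
E
python3 -c "
from h import *
rows([(*w(0,195),120,1.22)])"
```

```text
t 0.1 ee [ 205.5 -563.2  217.7] h 0.35 q6 -0.09 F [ 0.6  0.3 -0.1] w 92.8 q [-1.31  0.13  1.49 -0.    1.52 -0.09]
[[0.6618, -0.5151, 0.0986]]
[[0, 0, np.float64(-0.87)]]
```

Call:
step_arm:
  fingers: [0,0,0,0,0,0,0,0,0,0]
  delta_pos:
    - [0.66,-0.515,0]
    - [0.66,-0.515,0]
    - [0.66,-0.515,0]
    - [0.66,-0.515,0]
    - [0.66,-0.515,0]
    - [0.66,-0.515,0]
    - [0.66,-0.515,0]
    - [0.66,-0.515,0]
    - [0.66,-0.515,0]
    - [0.66,-0.515,0]
  twist:
    - [0,0,-0.1]
    - [0,0,-0.2]
    - [0,0,-0.3]
    - [0,0,-0.4]
    - [0,0,-0.5]
    - [0,0,-0.6]
    - [0,0,-0.7]
    - [0,0,-0.8]
    - [0,0,-0.87]
    - [0,0,-0.87]

```text
time_s: 0.93
ee_pos: [426.8, -208.3, 218.4]
tool_rot: [-2.571, -1.805, 0.0]
force: [1.3, -0.6, 0.1]
width: 30.8
grasp_force: 0.0
```

```bash
python3 -c "
from h import *
rows([(*w(0,195),120,1.22)])"
```

```text
t 0.93 ee [ 426.8 -208.3  218.4] h 1.224 q6 -0.22 F [ 1.3 -0.6  0.1] w 30.8 q [-0.56 -0.21  1.82 -0.    1.53 -0.22]
[[0.4108, 0.0897, 0.0984]]
[[0, 0, np.float64(0.004)]]
```

Call:
step_arm:
  fingers: [0,0,0,0,0,0,0,0,0,0]
  delta_pos:
    - [0.41,0.09,0.05]
    - [0.41,0.09,0.098]
    - [0.41,0.09,0.098]
    - [0.41,0.09,0.098]
    - [0.41,0.09,0.098]
    - [0.41,0.09,0.098]
    - [0.41,0.09,0.098]
    - [0.41,0.09,0.098]
    - [0.41,0.09,0.098]
    - [0.41,0.09,0.098]
  twist:
    - [0,0,0]
    - [0,0,0]
    - [0,0,0]
    - [0,0,0]
    - [0,0,0]
    - [0,0,0]
    - [0,0,0]
    - [0,0,0]
    - [0,0,0]
    - [0,0,0]

```text
time_s: 1.77
ee_pos: [644.6, 133.7, 122.9]
tool_rot: [-2.575, -1.8, 0.001]
force: [1.1, -0.3, 0.3]
width: 0.5
grasp_force: 0.0
```

```bash
python3 -c "
from h import *
rows([(*w(0,195),120,1.22),(*w(0,190),30,1.22),(*w(0,150),30,1.22)])"
```

```text
t 1.77 ee [644.6 133.7 122.9] h 1.22 q6 0.48 F [ 1.1 -0.3  0.3] w 0.5 q [ 0.13  0.35  1.42 -0.    1.38  0.48]
[[0.0152, 0.0009, 0.0029], [0.0102, 0.001, 0.0929], [-0.0298, 0.001, 0.0929]]
[[0, 0, np.float64(-0.0)], [0, 0, np.float64(-0.0)], [0, 0, np.float64(-0.0)]]
```

Call:
step_arm:
  fingers: [0,0,0,0,0,0,0]
  delta_pos:
    - [0.012,0,0]
    - [0.012,0,0.03]
    - [0.012,0,0.06]
    - [0.012,0,0.085]
    - [0.012,0,0.092]
    - [0.012,0,0.092]
    - [0.012,0,0.092]
  twist:
    - [0,0,0]
    - [0,0,0]
    - [0,0,0]
    - [0,0,0]
    - [0,0,0]
    - [0,0,0]
    - [0,0,0]

```text
time_s: 2.35
ee_pos: [648.4, 142.8, 32.7]
tool_rot: [-2.575, -1.799, 0.0]
force: [0.6, 0.1, 0.3]
width: 0.5
grasp_force: 0.0
```

```bash
python3 -c "
from h import *
rows([(*w(0,190),30,1.22),(*w(0,150),30,1.22),(*w(0,127.5),30,1.22)])
from cell import bot
f=bot.read_camera('scene')['frame'];cv2.imwrite('pics/s1.png',cv2.resize(f[130:290,220:420],None,fx=3.5,fy=3.5))"
```

```text
t 2.35 ee [648.4 142.8  32.7] h 1.22 q6 0.49 F [0.6 0.1 0.3] w 0.5 q [ 0.14  0.45  1.46 -0.    1.24  0.49]
[[0.0003, 0.0004, 0.0027], [-0.0397, 0.0005, 0.0027], [-0.0622, 0.0005, 0.0027]]
[[0, 0, np.float64(-0.0)], [0, 0, np.float64(-0.0)], [0, 0, np.float64(-0.0)]]
```

View pics/s1.png

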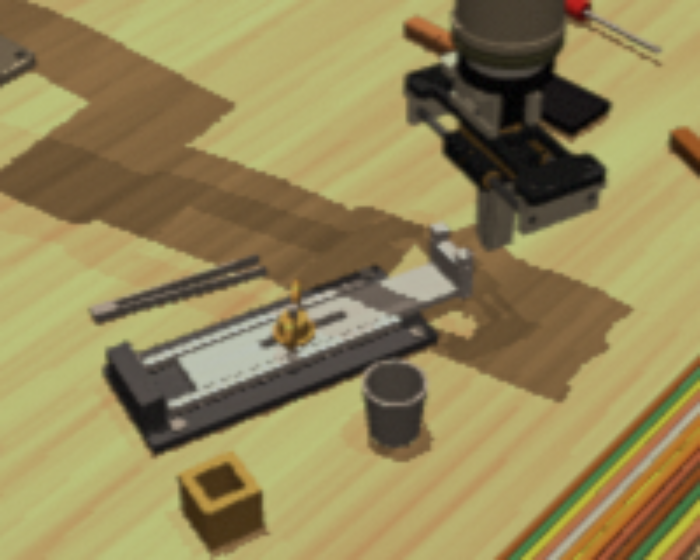

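The shut fingers stand just outside the cradle, in line with the bar. Next I push.

Call:
step_arm:
  fingers: [0,0,0,0,0,0,0,0,0,0]
  delta_pos:
    - [-0.012,0,0.001]
    - [-0.022,0,0.001]
    - [-0.028,0,0.001]
    - [-0.034,0,0.001]
    - [-0.04,0,0.001]
    - [-0.046,0,0.001]
    - [-0.051,0,0.001]
    - [-0.055,0,0.001]
    - [-0.057,0,0.001]
    - [-0.058,0,0.001]
  twist:
    - [0,0,0]
    - [0,0,0]
    - [0,0,0]
    - [0,0,0]
    - [0,0,0]
    - [0,0,0]
    - [0,0,0]
    - [0,0,0]
    - [0,0,0]
    - [0,0,0]

```text
time_s: 3.23
ee_pos: [628.2, 88.2, 31.0]
tool_rot: [-2.575, -1.799, 0.0]
force: [2.0, 1.3, 2.2]
width: 0.2
grasp_force: 1.0
```

Call:
step_arm:
  fingers: [0,0]
  delta_pos:
    - [-0.001,0,0]
    - [-0.001,0,0]
  twist:
    - [0,0,0]
    - [0,0,0]

```text
time_s: 3.4
ee_pos: [627.9, 87.5, 30.9]
tool_rot: [-2.575, -1.799, 0.001]
force: [1.2, -0.2, -0.3]
width: 0.7
grasp_force: 0.4
```

Call:
step_arm:
  fingers: [0,0,0]
  delta_pos:
    - [-0.001,0,0]
    - [-0.002,0,0]
    - [-0.002,0,0]
  twist:
    - [0,0,0]
    - [0,0,0]
    - [0,0,0]

```text
time_s: 3.65
ee_pos: [627.8, 87.4, 31.0]
tool_rot: [-2.574, -1.8, -0.003]
force: [5.0, 7.4, -2.1]
width: 0.5
grasp_force: 4.5
```

Call:
step_arm:
  fingers: [0,0,0]
  delta_pos:
    - [-0.0015,0,0]
    - [-0.003,0,0]
    - [-0.003,0,0]
  twist:
    - [0,0,0]
    - [0,0,0]
    - [0,0,0]

```text
time_s: 3.9
ee_pos: [627.8, 87.3, 31.1]
tool_rot: [-2.572, -1.799, -0.01]
force: [10.8, 18.7, -6.6]
width: 0.5
grasp_force: 10.7
```

Call:
step_arm:
  fingers: [0,0,0,0,0,0,0]
  delta_pos:
    - [0.01,0,0]
    - [0.02,0,0]
    - [0.03,0,-0.02]
    - [0.03,0,-0.06]
    - [0.03,0,-0.1]
    - [0.03,0,-0.1]
    - [0.03,0,-0.1]
  twist:
    - [0,0,0]
    - [0,0,0]
    - [0,0,0]
    - [0,0,0]
    - [0,0,0]
    - [0,0,0]
    - [0,0,0]

```text
time_s: 4.48
ee_pos: [639.1, 111.5, 135.1]
tool_rot: [2.572, 1.798, 0.008]
force: [-0.4, 0.0, -1.7]
width: 0.5
grasp_force: 0.0
```

```bash
python3 -c "
from h import *
from cell import bot
pose()
c=bot.read_camera('scene');f=c['frame']
import pickle;pickle.dump(c,open('s2.pkl','wb'))
g=cv2.resize(f[185:265,240:370],None,fx=6,fy=6,interpolation=cv2.INTER_CUBIC)
cv2.imwrite('pics/s2.png',g)"
```

```text
t 4.48 ee [639.1 111.5 135.1] h 1.22 q6 0.44 F [-0.4  0.  -1.7] w 0.5 q [ 0.09  0.3   1.44 -0.    1.39  0.44]
```

View pics/s2.png

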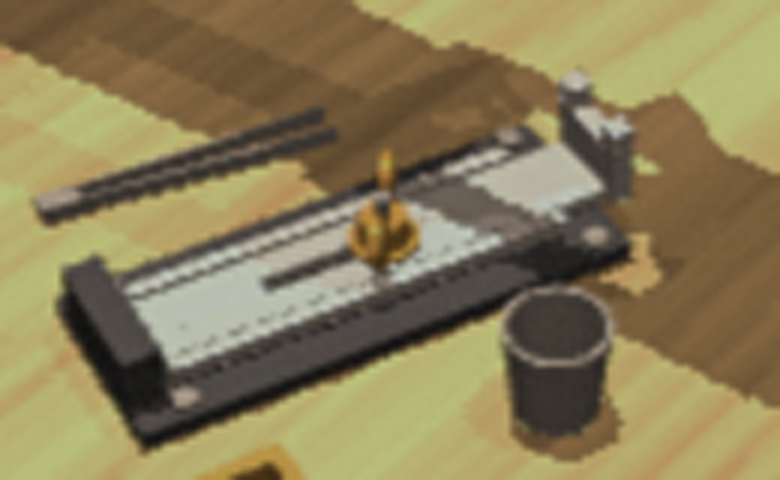

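The bar end now meets the stop block, so it is home. I'll check the stud axis in both views and plan the first stroke.

```bash
python3 -c "
from h import *
import pickle
d=pickle.load(open('cams.pkl','rb'));s=pickle.load(open('s2.pkl','rb'))
for o in (O,(584.8,-32.7)):
  print(proj(d['top'],[(*o,39)]),proj(s,[(*o,20),(*o,39),(*o,48)]))
for n,c,b in(('top',d['top'],(335,175,362,203)),('sc',s,(295,205,315,235))):
  f=c['frame'];hsv=cv2.cvtColor(f,cv2.COLOR_BGR2HSV);m=cv2.inRange(hsv,(10,130,60),(32,255,255))
  x0,y0,x1,y1=b;k=np.zeros_like(m);k[y0:y1,x0:x1]=m[y0:y1,x0:x1];yy,xx=np.nonzero(k)
  print(n,len(xx),xx.mean(),yy.mean(),xx.min(),xx.max(),yy.min(),yy.max())
  if n=='top':
    P=np.array([ray(c,q,39)[:2] for q in zip(xx,yy)]);mu=P.mean(0);w_,v=np.linalg.eigh(np.cov((P-mu).T));print(mu,np.arctan2(v[1,1],v[0,1]),w_)
"
```

```text
[[347.85470073 188.76861427]] [[302.5539212  224.880666  ]
 [302.35422933 219.80009343]
 [302.2582786  217.35890935]]
[[346.99807266 188.45505403]] [[303.50103083 224.51924215]
 [303.31070479 219.43967451]
 [303.21925545 216.99900415]]
top 74 347.47297297297297 189.04054054054055 340 356 182 194
[582.88908272 -34.2658523 ] 2.202368966065878 [ 52.26370557 198.40414199]
sc 172 303.6511627906977 216.5406976744186 295 314 205 228
```

```bash
cat >> h.py <<'E'
O=np.array([584.,-34.])
def C(a,d,z,r=28): # finger centre beside a wing lying at world angle a, d on its ccw side
    x,y=O+r*np.array([np.cos(a),np.sin(a)])+d*np.array([-np.sin(a),np.cos(a)])
    return (x,y,z,a+np.pi/2)
E
python3 -c "
from h import *
rows([C(2.2,25,90)])"
```

```text
t 4.53 ee [637.4 111.2 132.3] h 1.22 q6 0.44 F [-0.5  0.5 -0.7] w 0.8 q [ 0.09  0.31  1.45 -0.    1.39  0.44]
[[-0.1599, -0.0375, 0.0421]]
[[0, 0, np.float64(-2.551)]]
```

Call:
step_arm:
  fingers: [0,0,0,0,0,0,0,0,0,0]
  delta_pos:
    - [-0.03,-0.007,0]
    - [-0.06,-0.014,0]
    - [-0.09,-0.02,0]
    - [-0.12,-0.028,0]
    - [-0.15,-0.035,0.02]
    - [-0.16,-0.037,0.04]
    - [-0.16,-0.037,0.04]
    - [-0.16,-0.037,0.04]
    - [-0.16,-0.037,0.04]
    - [-0.16,-0.037,0.04]
  twist:
    - [0,0,-0.12]
    - [0,0,-0.24]
    - [0,0,-0.36]
    - [0,0,-0.48]
    - [0,0,-0.6]
    - [0,0,-0.72]
    - [0,0,-0.84]
    - [0,0,-0.96]
    - [0,0,-1.08]
    - [0,0,-1.2]

```text
time_s: 5.37
ee_pos: [544.9, -26.5, 88.6]
tool_rot: [-1.1, -2.938, 0.002]
force: [0.8, -0.6, -0.7]
width: 0.1
grasp_force: 0.0
```

Call:
step_arm:
  fingers: [0,0,0,0,0,0,0,0,0,0]
  delta_pos:
    - [0,0,0]
    - [0,0,0]
    - [0,0,0]
    - [0,0,0]
    - [0,0,0]
    - [0,0,0]
    - [0,0,0]
    - [0,0,0]
    - [0,0,0]
    - [0,0,0]
  twist:
    - [0,0,-0.12]
    - [0,0,-0.24]
    - [0,0,-0.36]
    - [0,0,-0.48]
    - [0,0,-0.6]
    - [0,0,-0.72]
    - [0,0,-0.84]
    - [0,0,-0.96]
    - [0,0,-1.08]
    - [0,0,-1.2]

```text
time_s: 6.2
ee_pos: [545.1, -26.3, 88.7]
tool_rot: [0.752, -3.046, -0.002]
force: [0.1, -0.7, 0.4]
width: 0.2
grasp_force: 0.0
```

```bash
python3 -c "
from h import *
rows([C(2.2,25,90),C(2.2,25,38),C(2.2,14,38)])
from cell import bot
c=bot.read_camera('scene');f=c['frame']
cv2.imwrite('pics/s3.png',cv2.resize(f[155:265,240:370],None,fx=5,fy=5,interpolation=cv2.INTER_CUBIC))"
```

```text
t 6.2 ee [545.1 -26.3  88.7] h -2.658 q6 -2.2 F [ 0.1 -0.7  0.4] w 0.2 q [-0.14  0.09  1.77 -0.    1.28 -2.2 ]
[[-0.0021, -0.0009, -0.0013], [-0.0023, -0.001, 0.0507], [-0.0132, 0.0006, 0.0506]]
[[0, 0, np.float64(-0.145)], [0, 0, np.float64(-0.145)], [0, 0, np.float64(-0.145)]]
```

Call:
step_arm:
  fingers: [0,0,0,0,0,0]
  delta_pos:
    - [-0.002,-0.001,0]
    - [-0.002,-0.001,0.025]
    - [-0.002,-0.001,0.05]
    - [-0.002,-0.001,0.05]
    - [-0.008,0,0.05]
    - [-0.013,0.0005,0.05]
  twist:
    - [0,0,-0.1]
    - [0,0,-0.145]
    - [0,0,-0.145]
    - [0,0,-0.145]
    - [0,0,-0.145]
    - [0,0,-0.145]

```text
time_s: 6.75
ee_pos: [558.3, -19.8, 41.3]
tool_rot: [0.96, -2.99, -0.001]
force: [0.7, 0.1, 1.1]
width: 0.3
grasp_force: 0.0
```

```bash
python3 -c "
from h import *
rows([C(2.2-0.1*k,11,38) for k in range(1,11)])
from cell import bot
c=bot.read_camera('scene');f=c['frame']
cv2.imwrite('pics/s3.png',cv2.resize(f[155:265,240:370],None,fx=5,fy=5,interpolation=cv2.INTER_CUBIC))"
```

```text
t 6.75 ee [558.3 -19.8  41.3] h -2.52 q6 -2.32 F [0.7 0.1 1.1] w 0.3 q [-0.13  0.18  1.77  0.    1.19 -2.32]
[[-0.0043, 0.0023, 0.0033], [-0.0072, 0.003, 0.0033], [-0.0102, 0.0034, 0.0033], [-0.0132, 0.0035, 0.0033], [-0.0162, 0.0033, 0.0033], [-0.0191, 0.0028, 0.0033], [-0.022, 0.002, 0.0033], [-0.0249, 0.0009, 0.0033], [-0.0275, -0.0004, 0.0033], [-0.0301, -0.002, 0.0033]]
[[0, 0, np.float64(0.092)], [0, 0, np.float64(0.192)], [0, 0, np.float64(0.292)], [0, 0, np.float64(0.392)], [0, 0, np.float64(0.492)], [0, 0, np.float64(0.592)], [0, 0, np.float64(0.692)], [0, 0, np.float64(0.792)], [0, 0, np.float64(0.892)], [0, 0, np.float64(0.992)]]
```

View pics/s3.png

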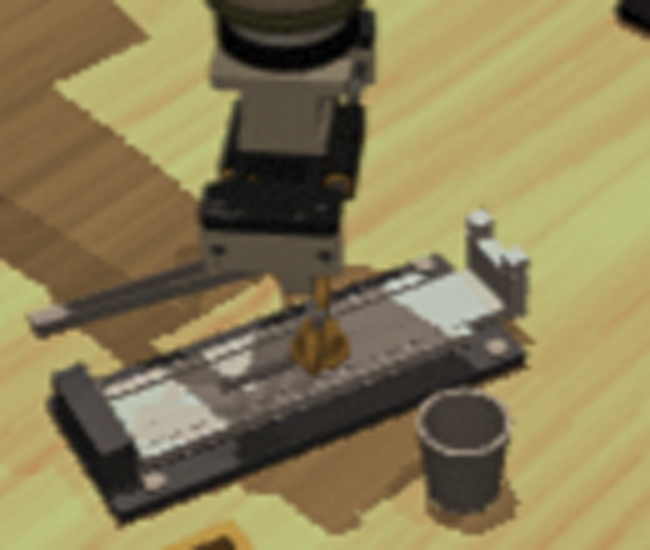

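The finger stands on the counterclockwise side of the robot-side wing. Time for stroke 1.

Call:
step_arm:
  fingers: [0,0,0,0,0,0,0,0,0,0]
  delta_pos:
    - [-0.0043,0.0023,0.001]
    - [-0.0072,0.003,0.001]
    - [-0.0102,0.0034,0.001]
    - [-0.0132,0.0035,0.001]
    - [-0.0162,0.0033,0.001]
    - [-0.0191,0.0028,0.001]
    - [-0.022,0.002,0.001]
    - [-0.0249,0.0009,0.001]
    - [-0.0275,-0.0004,0.001]
    - [-0.0301,-0.002,0.001]
  twist:
    - [0,0,0.09]
    - [0,0,0.19]
    - [0,0,0.29]
    - [0,0,0.39]
    - [0,0,0.49]
    - [0,0,0.59]
    - [0,0,0.69]
    - [0,0,0.79]
    - [0,0,0.89]
    - [0,0,0.99]

```text
time_s: 7.63
ee_pos: [584.9, -4.0, 41.8]
tool_rot: [0.581, 3.086, -0.0]
force: [-2.7, -0.9, 0.1]
width: 0.7
grasp_force: 0.8
```

```bash
python3 -c "
from h import *
p,R=pose()
print(C(1.2,11,38))
rows([C(1.2-0.08*k,11,38) for k in range(1,6)]+[C(.8,20,38),C(.8,27,38)])"
```

```text
t 7.63 ee [584.9  -4.   41.8] h 2.769 q6 -1.29 F [-2.7 -0.9  0.1] w 0.7 q [-0.09  0.24  1.7  -0.    1.2  -1.29]
(np.float64(583.8935871797073), np.float64(-3.916970293674252), 38, 2.7707963267948967)
t 7.63 ee [584.9  -4.   41.8] h 2.769 q6 -1.29 F [-2.7 -0.9  0.1] w 0.7 q [-0.09  0.24  1.7  -0.    1.2  -1.29]
[[-0.0013, 0.0005, 0.0038], [-0.0037, 0.0011, 0.0038], [-0.006, 0.0016, 0.0038], [-0.0084, 0.0018, 0.0038], [-0.0108, 0.0018, 0.0038], [-0.0025, 0.0053, 0.0038], [0.0039, 0.008, 0.0038]]
[[0, 0, np.float64(0.078)], [0, 0, np.float64(0.158)], [0, 0, np.float64(0.238)], [0, 0, np.float64(0.318)], [0, 0, np.float64(0.398)], [0, 0, np.float64(0.398)], [0, 0, np.float64(0.398)]]
```

Call:
step_arm:
  fingers: [0,0,0,0,0,0,0,0,0,0]
  delta_pos:
    - [-0.0013,0.0005,0.002]
    - [-0.0037,0.0011,0.003]
    - [-0.006,0.0016,0.003]
    - [-0.0084,0.0018,0.003]
    - [-0.0108,0.0018,0.003]
    - [-0.0025,0.0053,0.003]
    - [0.0039,0.008,0.003]
    - [0.0039,0.008,0.003]
    - [0.0039,0.008,0.003]
    - [0.0039,0.008,0.003]
  twist:
    - [0,0,0.08]
    - [0,0,0.16]
    - [0,0,0.24]
    - [0,0,0.32]
    - [0,0,0.4]
    - [0,0,0.4]
    - [0,0,0.4]
    - [0,0,0.4]
    - [0,0,0.4]
    - [0,0,0.4]

```text
time_s: 8.47
ee_pos: [583.2, 5.0, 37.5]
tool_rot: [1.173, 2.914, 0.0]
force: [0.3, -0.6, -0.5]
width: 0.4
grasp_force: 0.0
```

```bash
python3 -c "
from h import *
rows([C(.8,18,38)]+[C(0.8-0.1*k,11,38) for k in range(0,9)])
from cell import bot
c=bot.read_camera('scene');f=c['frame']
cv2.imwrite('pics/s4.png',cv2.resize(f[155:265,240:370],None,fx=5,fy=5,interpolation=cv2.INTER_CUBIC))"
```

```text
t 8.47 ee [583.2   5.   37.5] h 2.376 q6 -0.88 F [ 0.3 -0.6 -0.5] w 0.4 q [-0.08  0.24  1.7  -0.    1.19 -0.88]
[[-0.0098, 0.0005, -0.0004], [-0.0168, 0.0005, -0.0004], [-0.0196, 0.0014, -0.0004], [-0.0226, 0.0021, -0.0004], [-0.0256, 0.0024, -0.0004], [-0.0286, 0.0025, -0.0004], [-0.0316, 0.0023, -0.0004], [-0.0345, 0.0017, -0.0004], [-0.0374, 0.0009, -0.0004], [-0.0402, -0.0002, -0.0004]]
[[0, 0, np.float64(0.006)], [0, 0, np.float64(0.006)], [0, 0, np.float64(0.106)], [0, 0, np.float64(0.206)], [0, 0, np.float64(0.306)], [0, 0, np.float64(0.406)], [0, 0, np.float64(0.506)], [0, 0, np.float64(0.606)], [0, 0, np.float64(0.706)], [0, 0, np.float64(0.806)]]
```

View pics/s4.png

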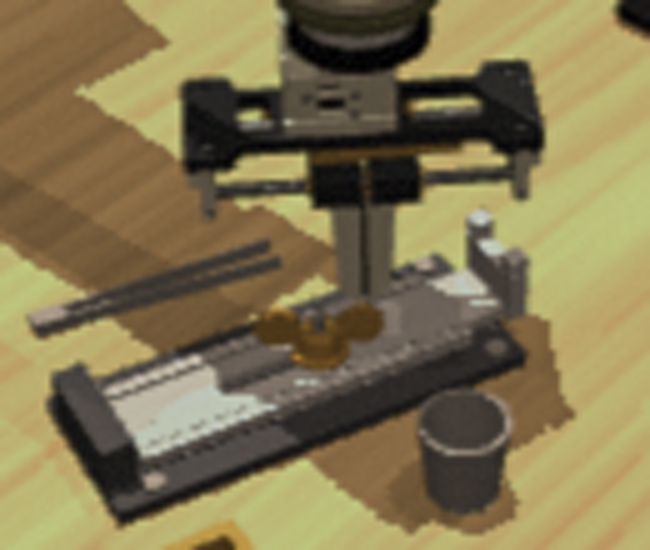

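The wings now stand turned by about 80°, with the fingers off them and behind. Next is stroke 2.

Call:
step_arm:
  fingers: [0,0,0,0,0,0,0,0,0,0]
  delta_pos:
    - [-0.0098,0.0005,0]
    - [-0.0168,0.0005,0]
    - [-0.0196,0.0014,0]
    - [-0.0226,0.0021,0]
    - [-0.0256,0.0024,0]
    - [-0.0286,0.0025,0]
    - [-0.0316,0.0023,0]
    - [-0.0345,0.0017,0]
    - [-0.0374,0.0009,0]
    - [-0.0402,-0.0002,0]
  twist:
    - [0,0,0]
    - [0,0,0]
    - [0,0,0.1]
    - [0,0,0.2]
    - [0,0,0.3]
    - [0,0,0.4]
    - [0,0,0.5]
    - [0,0,0.6]
    - [0,0,0.7]
    - [0,0,0.8]

```text
time_s: 9.35
ee_pos: [612.6, -23.7, 37.2]
tool_rot: [-2.223, -2.22, -0.001]
force: [-1.1, 2.1, 2.2]
width: 0.4
grasp_force: 1.1
```

```bash
python3 -c "
from h import *
print(C(0,11,38))
rows([C(-.1*k,11,38) for k in range(1,6)]+[C(-.5,20,38),C(-.5,27,38)])"
```

```text
(np.float64(612.0), np.float64(-23.0), 38, 1.5707963267948966)
t 9.35 ee [612.6 -23.7  37.2] h 1.57 q6 -0.12 F [-1.1  2.1  2.2] w 0.4 q [-0.12  0.32  1.62  0.    1.21 -0.12]
[[-0.0021, 0.0004, -0.0008], [-0.0051, 0.001, -0.0008], [-0.0081, 0.0014, -0.0008], [-0.0111, 0.0015, -0.0008], [-0.0141, 0.0013, -0.0008], [-0.0062, 0.0056, -0.0008], [-0.0, 0.0089, -0.0008]]
[[0, 0, np.float64(0.099)], [0, 0, np.float64(0.199)], [0, 0, np.float64(0.299)], [0, 0, np.float64(0.399)], [0, 0, np.float64(0.499)], [0, 0, np.float64(0.499)], [0, 0, np.float64(0.499)]]
```

Call:
step_arm:
  fingers: [0,0,0,0,0,0,0,0,0,0]
  delta_pos:
    - [-0.0021,0.0004,0]
    - [-0.0051,0.001,0]
    - [-0.0081,0.0014,0]
    - [-0.0111,0.0015,0]
    - [-0.0141,0.0013,0]
    - [-0.0062,0.0056,0]
    - [0,0.0089,0]
    - [0,0.0089,0]
    - [0,0.0089,0]
    - [0,0.0089,0]
  twist:
    - [0,0,0.1]
    - [0,0,0.2]
    - [0,0,0.3]
    - [0,0,0.4]
    - [0,0,0.5]
    - [0,0,0.5]
    - [0,0,0.5]
    - [0,0,0.5]
    - [0,0,0.5]
    - [0,0,0.5]

```text
time_s: 10.18
ee_pos: [620.8, -22.9, 37.0]
tool_rot: [-2.697, -1.611, 0.001]
force: [-0.2, -1.3, 0.6]
width: 0.1
grasp_force: 0.0
```

```bash
python3 -c "
from h import *
rows([C(-.5,18,38)]+[C(-0.5-0.1*k,11,38) for k in range(0,9)])
from cell import bot
c=bot.read_camera('scene');f=c['frame']
cv2.imwrite('pics/s5.png',cv2.resize(f[155:265,240:370],None,fx=5,fy=5,interpolation=cv2.INTER_CUBIC))"
```

```text
t 10.18 ee [620.8 -22.9  37. ] h 1.077 q6 0.37 F [-0.2 -1.3  0.6] w 0.1 q [-0.12  0.34  1.59 -0.    1.21  0.37]
[[-0.0094, 0.0009, -0.001], [-0.0164, 0.0009, -0.001], [-0.0192, 0.0018, -0.001], [-0.0221, 0.0025, -0.001], [-0.0251, 0.0028, -0.001], [-0.0281, 0.0029, -0.001], [-0.0311, 0.0026, -0.001], [-0.0341, 0.0021, -0.001], [-0.037, 0.0013, -0.001], [-0.0398, 0.0001, -0.001]]
[[0, 0, np.float64(0.006)], [0, 0, np.float64(0.006)], [0, 0, np.float64(0.106)], [0, 0, np.float64(0.206)], [0, 0, np.float64(0.306)], [0, 0, np.float64(0.406)], [0, 0, np.float64(0.506)], [0, 0, np.float64(0.606)], [0, 0, np.float64(0.706)], [0, 0, np.float64(0.806)]]
```

View pics/s5.png

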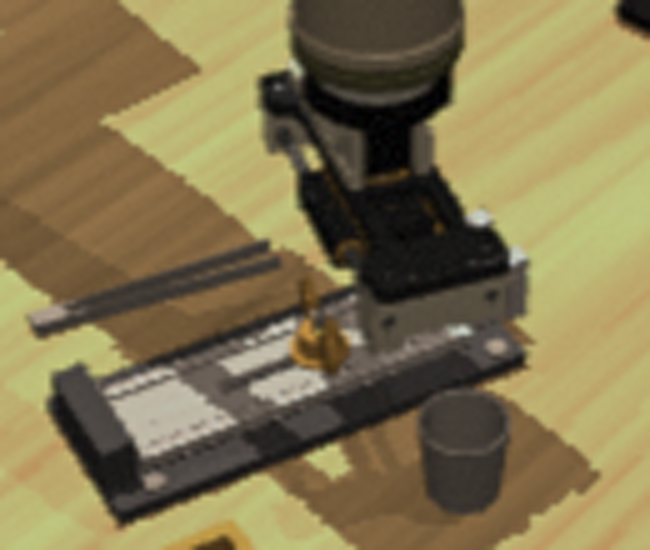

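The wing has turned to about -0.5 rad, the finger is off it, and nothing else has been disturbed. Stroke 3 follows.

Call:
step_arm:
  fingers: [0,0,0,0,0,0,0,0,0,0]
  delta_pos:
    - [-0.0094,0.0009,0]
    - [-0.0164,0.0009,0]
    - [-0.0192,0.0018,0]
    - [-0.0221,0.0025,0]
    - [-0.0251,0.0028,0]
    - [-0.0281,0.0029,0]
    - [-0.0311,0.0026,0]
    - [-0.0341,0.0021,0]
    - [-0.037,0.0013,0]
    - [-0.0398,0.0001,0]
  twist:
    - [0,0,0]
    - [0,0,0]
    - [0,0,0.1]
    - [0,0,0.2]
    - [0,0,0.3]
    - [0,0,0.4]
    - [0,0,0.5]
    - [0,0,0.6]
    - [0,0,0.7]
    - [0,0,0.8]

```text
time_s: 11.07
ee_pos: [601.8, -58.9, 37.3]
tool_rot: [-3.113, -0.422, -0.001]
force: [2.1, 2.2, -0.4]
width: 0.6
grasp_force: 1.1
```

```bash
python3 -c "
from h import *
rows([C(-1.3-.07*k,11,38) for k in range(1,10)])"
```

```text
t 11.07 ee [601.8 -58.9  37.3] h 0.269 q6 1.12 F [ 2.1  2.2 -0.4] w 0.6 q [-0.18  0.3   1.64  0.    1.2   1.12]
[[-0.0014, -0.0, -0.0007], [-0.0035, 0.0005, -0.0007], [-0.0055, 0.001, -0.0007], [-0.0076, 0.0012, -0.0007], [-0.0097, 0.0014, -0.0007], [-0.0118, 0.0014, -0.0007], [-0.0139, 0.0012, -0.0007], [-0.016, 0.0009, -0.0007], [-0.0181, 0.0004, -0.0007]]
[[0, 0, np.float64(0.069)], [0, 0, np.float64(0.139)], [0, 0, np.float64(0.209)], [0, 0, np.float64(0.279)], [0, 0, np.float64(0.349)], [0, 0, np.float64(0.419)], [0, 0, np.float64(0.489)], [0, 0, np.float64(0.559)], [0, 0, np.float64(0.629)]]
```

Going to a ≈ -1.72, then creeping on.

Call:
step_arm:
  fingers: [0,0,0,0,0,0,0]
  delta_pos:
    - [-0.0014,0,0]
    - [-0.0035,0.0005,0]
    - [-0.0055,0.001,0]
    - [-0.0076,0.0012,0]
    - [-0.0097,0.0014,0]
    - [-0.0118,0.0014,0]
    - [-0.0118,0.0014,0]
  twist:
    - [0,0,0.07]
    - [0,0,0.14]
    - [0,0,0.21]
    - [0,0,0.28]
    - [0,0,0.35]
    - [0,0,0.42]
    - [0,0,0.42]

```text
time_s: 11.65
ee_pos: [591.4, -63.7, 37.5]
tool_rot: [-3.133, 0.236, -0.004]
force: [3.3, 0.8, -2.6]
width: 0.6
grasp_force: 2.0
```

Call:
step_arm:
  fingers: [0,0,0,0]
  delta_pos:
    - [-0.001,0,0]
    - [-0.002,0,0]
    - [-0.003,0,0]
    - [-0.003,0,0]
  twist:
    - [0,0,0.04]
    - [0,0,0.08]
    - [0,0,0.08]
    - [0,0,0.08]

```text
time_s: 11.98
ee_pos: [590.3, -64.0, 37.7]
tool_rot: [3.121, -0.354, 0.01]
force: [13.1, -1.9, -8.7]
width: 0.4
grasp_force: 6.6
```

Call:
step_arm:
  fingers: [0,0,0]
  delta_pos:
    - [-0.001,0,0]
    - [-0.002,0,0]
    - [-0.002,0,0]
  twist:
    - [0,0,0]
    - [0,0,0]
    - [0,0,0]

```text
time_s: 12.23
ee_pos: [590.1, -63.8, 37.9]
tool_rot: [3.121, -0.354, 0.016]
force: [21.3, -4.0, -16.7]
width: 0.4
grasp_force: 10.8
```

Blocked with a clear rise of force, at about the angle expected of the stop. I'll back off, lift and check.

Call:
step_arm:
  fingers: [0,0,0,0,0,0]
  delta_pos:
    - [0.01,0,0]
    - [0.025,0,0]
    - [0.035,0,-0.03]
    - [0.035,0,-0.07]
    - [0.035,0,-0.1]
    - [0.035,0,-0.1]
  twist:
    - [0,0,0]
    - [0,0,0]
    - [0,0,0]
    - [0,0,0]
    - [0,0,0]
    - [0,0,0]

```text
time_s: 12.73
ee_pos: [624.3, -71.6, 145.8]
tool_rot: [3.12, -0.353, 0.019]
force: [1.0, -1.2, 1.7]
width: 0.1
grasp_force: 0.0
```

Call:
step_arm:
  fingers: [0,0,0,0,0,0,0,0]
  delta_pos:
    - [0,0,-0.03]
    - [0,0,-0.06]
    - [0,0.04,-0.06]
    - [0,0.08,-0.06]
    - [0,0.12,-0.06]
    - [0,0.16,-0.06]
    - [0,0.19,-0.06]
    - [0,0.19,-0.06]
  twist:
    - [0,0,0]
    - [0,0,0]
    - [0,0,0]
    - [0,0,0]
    - [0,0,0]
    - [0,0,0]
    - [0,0,0]
    - [0,0,0]

```text
time_s: 13.4
ee_pos: [575.1, -261.4, 196.9]
tool_rot: [3.118, -0.361, -0.001]
force: [0.2, -0.5, -0.3]
width: -0.1
grasp_force: 0.0
```

```bash
python3 -c "
from h import *
from cell import bot
pose()
import pickle
c=bot.read_camera('top');s=bot.read_camera('scene');pickle.dump((c,s),open('end.pkl','wb'))
a=cv2.resize(c['frame'][160:225,295:400],None,fx=6,fy=6,interpolation=cv2.INTER_CUBIC)[:290]
b=cv2.resize(s['frame'][185:265,240:370],None,fx=5,fy=5,interpolation=cv2.INTER_CUBIC)[:300]
g=np.zeros((600,650,3),np.uint8);g[:a.shape[0],:a.shape[1]]=a;g[295:295+b.shape[0],:b.shape[1]]=b
cv2.imwrite('pics/end.png',g)"
```

```text
t 13.4 ee [ 575.1 -261.4  196.9] h -0.231 q6 1.3 F [ 0.2 -0.5 -0.3] w -0.1 q [-0.51  0.23  1.42 -0.    1.49  1.3 ]
```

View pics/end.png

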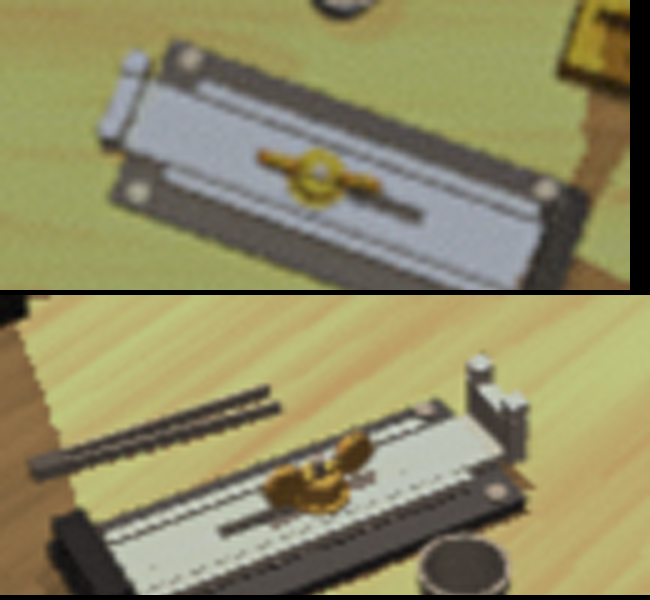

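```bash
python3 -c "
from h import *
import pickle
c,s=pickle.load(open('end.pkl','rb'))
f=lambda X,Y,z:ray(c,(295+X/6-.4,160+Y/6-.4),z)
v=f(380,187,43)-f(262,157,43);a=np.arctan2(v[1],v[0]);print('tips nut',-.35-a+0*3.14,a)
m=cv2.inRange(cv2.cvtColor(c['frame'],cv2.COLOR_BGR2HSV),(10,130,60),(32,255,255));k=np.zeros_like(m);k[182:196,336:360]=m[182:196,336:360]
yy,xx=np.nonzero(k);P=np.array([ray(c,q,39)[:2] for q in zip(xx,yy)]);mu=P.mean(0);w_,v=np.linalg.eigh(np.cov((P-mu).T));a=np.arctan2(v[1,1],v[0,1]);print(len(xx),mu,a,a-np.pi,w_)
"
```

```text
tips nut 1.4595519809354935 -1.8095519809354936
75 [582.48952755 -34.5364837 ] 1.3492425459034498 -1.7923501076863433 [ 45.82398561 208.32859991]
```

```bash
python3 -c "
from cell import bot
print(bot.close_job())"
```

```text
the job is handed in; nothing more can be done
None
```

I pushed the bar home against its stop block and did up the wing nut in three separate fingertip strokes. By camera it stands at about 4.60 rad, on its stop. The job is handed in with the arm clear; the hand-in call gave no verdict.

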